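# Pack away the dental instrument case: flap down, cover shut

## Robot

A 6-joint arm with a two-finger parallel gripper is mounted at the origin on the work surface. World frame = base frame: x ahead of the robot, y to its left, z up, the work surface at z = 0. Lengths are in m, angles in rad, forces in N, time in s.
With the tool pointing down it reaches from about 0.35 to 0.875 m from the base axis. Payload 15.5 kg.
Tool frame: the origin (TCP) lies on the centre line of the jaws, within the pads' length; the fingertips stand 14 mm ahead of it and the grasp point (between the pads) lies 5 mm behind it; z points along the fingers, y is the line along which they close (so a half turn about z gives the same grasp; the last joint's range is limited). The gripper opens to 85 mm and grips with 20 to 120 N. Pads are 22 mm wide; open, the fingers measure 114 mm over their backs; the gripper's body (76 mm by 85 mm) begins 54 mm behind the grasp point. The pads swing forward as they close: fully open they stand 13 mm farther back than shut.
Start: joints at [-1.399, 0.494, 1.345, -0, 1.302, -0.096], TCP at [0.165, -0.603, 0.245] pointing down, gripper open.
Joint ranges: [-2.91, 2.91], [-0.82, 2.16], [0.22, 2.67], [-1.22, 4.37], [0.12, 2.79], [-3.08, 3.08]. Speed limits (rad/s): [1.89, 1.89, 2.57, 3.01, 3.01, 3.01].

## Interface

Orientations are given as a unit quaternion [w, x, y, z].
In Python, from station import state, cams, job gives the robot as it stands.
- The arm moves only by the shell command python3 -m crank 'ROWS' [FORCE]. ROWS is JSON, a list of rows, each an object of numbers: "tx", "ty", "tz": the shift along the tool's x, y, z as a fraction of full scale; "rx", "ry", "rz": the turn, a rotation vector about the tool's x, y, z as a fraction of full scale; "fingers": the opening, from -1 (shut) to 1 (fully open). In form: [{"tx": .., "ty": .., "tz": .., "rx": .., "ry": .., "rz": .., "fingers": ..}, ...]. A call has exactly 10 rows; each row shifts and turns the commanded pose from where the row before left it, along the tool's axes as they then stand; what a row does not reach is not made up. Full scale, the value 1, is 250 mm for a shift and 360 degrees for a turn. A row lasts 1/10 s, in which the tool goes at most 50 mm and 8.59 degrees, less where a joint would pass 70% of its speed; a pose out of reach is approached as far as the arm can. A call with a number of a shift or a turn outside -1 to 1 is refused whole. A call with a gripper value outside its range is refused whole. The fingers move at their own pace and stop on an object; FORCE is the grip in N (left out, the last holds). Time passes only in rows, so rows that do not move let the fingers close, or fill a call up. It gives the time, the measured TCP pose, the force, the opening and the grip force at its end, in the units of the state.
- state(): the state, without advancing time (a new reading comes with each control period).
- cams.snapshot(name): name is "scene" or "top"; returns the picture (480x640x3 uint8, red, green, blue); there is no depth.
- cams.camera_model(name): a dict with "mtx" (3x3 intrinsics, pixels), "k1" (the pictures are not rectified: a ray, as slopes to the right and down, at radius r is drawn at 1 + k1 r^2 times it, then the intrinsics apply), "world_to_cam" (4x4, takes a point from world to camera coordinates). Camera axes: x right, y down, z forward; pixel columns grow to the right and rows downward; lengths in m; the calibration is good to about 2 mm. A picture is of the moment at which its call begins. camera_model takes no time and is no camera call.
- job.close_job(): hands the job in; it is judged then, once.
The state is a dict: "t": time; "joint_positions": joint angles; "dq": joint speeds; "effort": joint torques, N m; "position": TCP position; "ee_rot": TCP orientation; "wrist_force": force on the tool from outside, world axes, zero at the start; "torque": the same for the moment, N m; "gripper_width": finger opening in m; "gripper_force": force on a finger pad.
Only numpy, scipy, OpenCV 4.12 (cv2) and the standard library are available. Lean on these libraries where they do the work, as an engineer would, in place of code of your own. Each camera call takes 0.05 s, during which the arm holds its last target. There are 200 camera calls.

## Task

Pack up the open aluminium instrument case on the bench by pushing with the fingers: first fold the upright instrument flap down until it lies flat inside the case, and only then swing the hinged cover over it and push it fully shut. Do not lift the case or drag it about, leave the small forceps inside it, and leave the things standing around it where they are, upright.

Things in the scene. Friction and masses are not known exactly. Their poses are not given: they have to be found in the camera images.
- case: Loose open aluminium case, about 2 kg, 270 mm long (its x) x 180 mm wide (its y) x 60 mm high, walls and floor 4 mm. Origin: centre of its underside, on the table; z up. The cover is hinged along its +y long rim; the flap just inside its -y long wall. Both hinge lines run along the case's x.
- cover (a joint): Cover angle, rad: 0 = shut flat on the case, 1.57 = upright, 1.72 to 1.97 at the start = leaning outward, away from the case; stop at 2.15. Hinge line in the case frame: y = +90 mm, z = 62 mm. Shut, it reaches towards the case's -y, underside at z = 62 mm, top at 67 mm. A stiff friction hinge holds it wherever it is left; 2 to 3 N at the free edge move it.
- cover_edge (a point): Middle of the free edge of the cover, halfway through its thickness, 186 mm from the hinge line. The cover is a flat perforated aluminium plate, 272 (along the hinge) x 186 x 5 mm.
- flap (a joint): Instrument flap angle, rad: 0 = folded flat inside the case, 1.57 = upright, 1.45 to 1.75 at the start; stops at 0 and 1.8. Hinge line in the case frame: y = -75 mm, z = 44 mm. It folds towards the case's +y (towards the cover's hinge); folded, its upper face is at z = 46 mm, 14 mm below the rim. A stiff friction hinge holds it wherever it is left; 1 to 2 N move it.
- flap_edge (a point): Middle of the flap's free edge, halfway through its thickness, 130 mm from the hinge line. The flap is a steel plate, 200 (along the hinge) x 130 x 4 mm; three thin instruments are clipped, up to 13 mm proud, to its inner face (looks to the case's +y when upright, down when folded); its outer face is smooth.
- small_forceps: Loose steel forceps, 110 x 24 x 8 mm, lying on the floor of the case beneath the flap. Stays there. Origin: middle of its underside.
- forceps: Bystander: loose steel forceps, 150 x 24 x 8 mm, lying beside the case. Origin: middle of its underside.
- paper_cup: Bystander: white paper cup, 72 mm across the rim, 85 mm high. Origin: centre of its underside.
- jar: Bystander: small amber glass jar, 56 mm diameter, 70 mm high. Origin: centre of its underside.
- jaw_cast: Bystander: plaster dental cast with an arch of teeth, 62 x 68 x 29 mm. Origin: centre of its underside.
- steel_block: Bystander: small steel block, 50 x 35 x 20 mm. Origin: centre of its underside.
- glass_dish: Bystander: round solid glass mixing slab, 68 mm diameter, 18 mm thick. Origin: centre of its underside.

How it is judged:
By the outcome, as a careful person would: the job done as asked, in the order asked, and still so for the second after the job is handed in, with the robot touching nothing.
It also fails if it takes over 51 s, if anything falls off the work surface, if the arm or the gripper's body presses on something with over 40 N, if the wrist force passes 120 N, or if a joint passes its speed limit or range.

## Working session

There is one attempt and no reset: what is moved stays moved. The work goes in short steps, Python scripts to look and compute and a shell command to move; the robot and the scene stay as the last step left them, time stands still between calls to the robot, and variables do not carry over. Pictures are saved under pics/ and viewed, at most 10 in all, crops included, and the job is handed in when it is done.

```bash
mkdir -p pics; ls; python3 - <<'E'
from station import state,cams,job
import cv2,numpy as np
np.set_printoptions(precision=4,suppress=True)
print(state())
for n in("scene","top"):
    im=cams.snapshot(n);cv2.imwrite(f"pics/{n}0.png",im[:,:,::-1]);print(cams.camera_model(n))
E
```

```text
pics
{'t': 0.0, 'joint_positions': array([-1.3985,  0.4942,  1.3461,  0.    ,  1.3025, -0.0955]), 'dq': array([-0.0014,  0.0014, -0.0011, -0.0005,  0.0018, -0.0003]), 'effort': array([ -0.0003, -88.2171, -38.3876,  -0.0003,   0.0101,   0.    ]), 'position': array([ 0.1653, -0.6024,  0.2447]), 'ee_rot': array([-0.0006,  0.991 ,  0.1335, -0.    ]), 'wrist_force': array([-0.2336,  0.1199, -0.5439]), 'torque': array([ 0.0341,  0.0311, -0.041 ]), 'gripper_force': 0.0, 'gripper_width': 0.0851709635740483}
{'mtx': array([[532.6537,   0.    , 315.2866],
       [  0.    , 532.6537, 242.7429],
       [  0.    ,   0.    ,   1.    ]]), 'k1': -0.14800679080675136, 'world_to_cam': array([[ 0.8731,  0.4874, -0.0115, -0.5198],
       [ 0.3037, -0.5623, -0.7691, -0.1146],
       [-0.3813,  0.668 , -0.639 ,  1.3847],
       [ 0.    ,  0.    ,  0.    ,  1.    ]])}
{'mtx': array([[590.0726,   0.    , 309.1381],
       [  0.    , 590.0726, 246.0746],
       [  0.    ,   0.    ,   1.    ]]), 'k1': -0.09842605917552989, 'world_to_cam': array([[ 0.0288, -0.9995, -0.0154,  0.0146],
       [-0.9819, -0.0254, -0.1875,  0.5994],
       [ 0.187 ,  0.0205, -0.9821,  1.2281],
       [ 0.    ,  0.    ,  0.    ,  1.    ]])}
```

View pics/scene0.png

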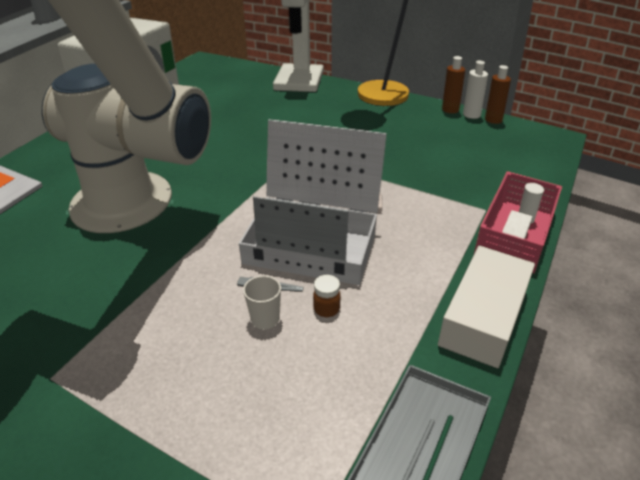

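View pics/top0.png

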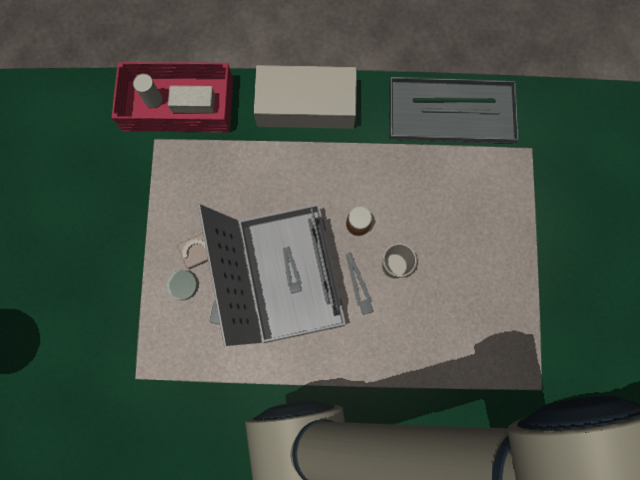

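```bash
cat > h.py <<'E'
import numpy as np,cv2
from station import cams
np.set_printoptions(precision=4,suppress=True)
def ray(n,uv):
    m=cams.camera_model(n);K=m['mtx'];d=(np.array(uv,float)-K[:2,2])/[K[0,0],K[1,1]]
    s=d.copy()
    for _ in range(20): s=d/(1+m['k1']*(s@s))
    T=m['world_to_cam'];R=T[:3,:3];return -R.T@T[:3,3],R.T@np.r_[s,1]
def onz(n,uv,z):
    o,d=ray(n,uv);return o+d*(z-o[2])/d[2]
def proj(n,P):
    m=cams.camera_model(n);c=m['world_to_cam']@np.r_[P,1];s=c[:2]/c[2];s=s*(1+m['k1']*(s@s));K=m['mtx'];return s*[K[0,0],K[1,1]]+K[:2,2]
E
python3 - <<'E'
import cv2
a=cv2.imread('pics/top0.png')[190:360,160:440];cv2.imwrite('pics/c1.png',cv2.resize(a,(784,476),interpolation=cv2.INTER_CUBIC))
a=cv2.imread('pics/scene0.png')[110:340,225:400];cv2.imwrite('pics/c2.png',cv2.resize(a,None,fx=2.6,fy=2.6,interpolation=cv2.INTER_CUBIC))
E
```

```text
(no output)
```

View pics/c1.png

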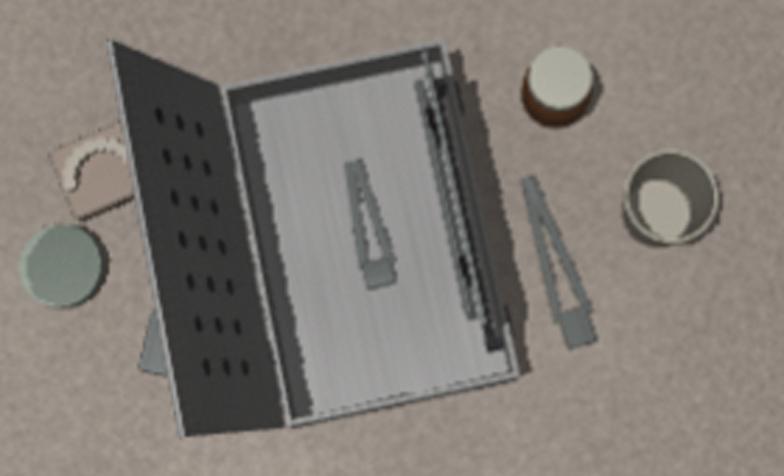

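View pics/c2.png

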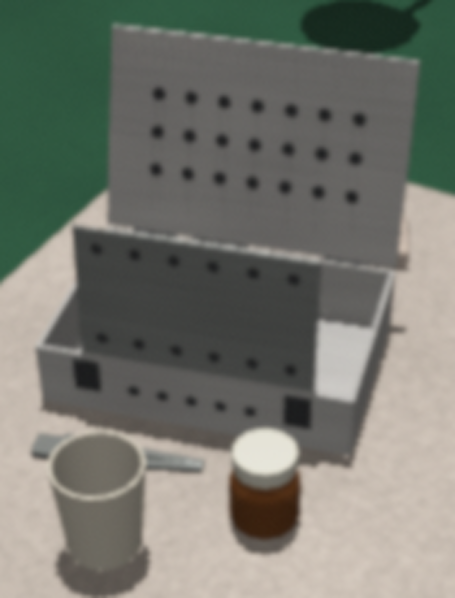

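```bash
cat > m.py <<'E'
from h import *
from scipy.optimize import brentq
T=lambda p:np.array(p)/2.8+[160,190]
S=lambda p:np.array(p)/2.6+[225,110]
C=[onz('top',T(p),.06)for p in[(222,88),(445,43),(518,377),(290,427)]]
print(np.array(C)); print([np.linalg.norm(C[i]-C[i-1])for i in range(4)])
D=[onz('scene',S(p),.06)for p in[(40,347),(355,397),(392,270)]];print(np.array(D))
c=np.mean(C,0);ex=C[1]+C[0]-C[2]-C[3];ex[2]=0;ex/=np.linalg.norm(ex);ey=np.array([-ex[1],ex[0],0]);c[2]=0
print('c',c,'yaw',np.degrees(np.arctan2(ex[1],ex[0])))
def ang(n,uv,xc,hy,hz,r):   # ray at plane x=xc in case frame
    o,d=ray(n,uv);t=((c-o)@ex+xc)/(d@ex);P=o+d*t-c
    return P@ex,P@ey,P[2],np.arctan2(P[2]-hz,P@ey-hy),np.hypot(P[2]-hz,P@ey-hy)
def ang2(n,uv,hy,hz,r):
    o,d=ray(n,uv)
    f=lambda t:np.hypot((o+d*t-c)@ey-hy,(o+d*t)[2]-hz)-r
    ts=np.linspace(.4,2,3000);out=[]
    for a,b in zip(ts,ts[1:]):
        if f(a)*f(b)<0:
            P=o+d*brentq(f,a,b)-c;out.append((P@ex,P@ey,P[2],np.arctan2(P[2]-hz,P@ey-hy)))
    return np.array(out)
print('cover');[print(ang2(n,uv,.09,.062,.186))for n,uv in[('top',T((112,42))),('top',T((182,435))),('scene',S((112,24))),('scene',S((418,62)))]]
print('flap');[print(ang2(n,uv,-.075,.044,.13))for n,uv in[('scene',S((75,228))),('scene',S((320,265))),('top',T((425,55))),('top',T((490,350)))]]
for n,p,z in[('jar',(560,77),.07),('cup',(672,195),.085),('cast',(95,170),.02),('dish',(62,262),.018),('fA',(528,180),.008),('fB',(580,345),.008),('sfA',(355,160),.012),('sfB',(380,285),.012),('blk',(150,345),.02)]:
    P=onz('top',T(p),z);print(n,P,(P-c)@ex,(P-c)@ey)
from station import state
s=state();v=np.r_[s['position']]-c;print('tcp in case',v@ex,v@ey,v[2])
E
python3 m.py
```

```text
[[ 0.6493  0.186   0.06  ]
 [ 0.69    0.012   0.06  ]
 [ 0.4306 -0.05    0.06  ]
 [ 0.3881  0.1213  0.06  ]]
[np.float64(0.26908664158640017), np.float64(0.17863273963466558), np.float64(0.2666730841529544), np.float64(0.17650207462805645)]
[[ 0.4397 -0.0511  0.06  ]
 [ 0.6954  0.0169  0.06  ]
 [ 0.6523  0.1845  0.06  ]]
c [0.5395 0.0674 0.    ] yaw 13.673544226049087
cover
[[ 0.1355  0.1412  0.2408  1.2918]
 [ 0.2369  0.1908 -0.0943 -0.9983]]
[[-0.133   0.1428  0.2404  1.2832]
 [-0.1152  0.1925 -0.0932 -0.9871]]
[[-0.1298  0.1369  0.242   1.3157]
 [-0.1596  0.2131  0.2014  0.8473]]
[[0.1403 0.1316 0.2433 1.3453]
 [0.1292 0.2175 0.1974 0.8154]]
flap
[[-0.0903 -0.0739  0.174   1.5624]
 [-0.1451  0.0496  0.0811  0.2892]]
[[ 0.1052 -0.0734  0.174   1.5583]
 [ 0.08    0.0494  0.0817  0.2939]]
[[ 0.0982 -0.067   0.1738  1.5096]
 [ 0.1638 -0.0781 -0.086  -1.595 ]]
[[-0.1165 -0.0671  0.1738  1.5096]
 [-0.0997 -0.0782 -0.086  -1.5951]]
jar [ 0.6623 -0.078   0.07  ] 0.08502949097398983 -0.1702562030829008
cup [ 0.5691 -0.163   0.085 ] -0.02563289127677203 -0.2307882657078757
cast [0.5884 0.291  0.02  ] 0.10042577372507204 0.2057513544314006
dish [0.5135 0.3133 0.018 ] 0.0328767793059654 0.24511419294476522
fA [ 0.5915 -0.0574  0.008 ] 0.02109342157462057 -0.13350264700386322
fB [ 0.46   -0.1008  0.008 ] -0.11692806701291797 -0.14459539032428728
sfA [0.6036 0.0823 0.012 ] 0.0657874960081508 -0.0006196467349652112
sfB [0.5031 0.0588 0.012 ] -0.037392879436454404 0.00032416108676192035
blk [0.4495 0.2383 0.02  ] -0.047000741758901864 0.18741293196192077
tcp in case -0.521873554750796 -0.5623426096961861 0.24476140800668175
```

```bash
python3 -m crank '[{"tx":0.1,"ty":-0.08,"rz":0.0044,"fingers":-1},{"tx":0.11,"ty":-0.085,"fingers":-1},{"tx":0.11,"ty":-0.085,"fingers":-1},{"tx":0.11,"ty":-0.085,"fingers":-1},{"tx":0.11,"ty":-0.085,"fingers":-1},{"tx":0.11,"ty":-0.085,"fingers":-1},{"tx":0.11,"ty":-0.085,"fingers":-1},{"tx":0.11,"ty":-0.085,"fingers":-1},{"tx":0.11,"ty":-0.085,"fingers":-1},{"tx":0.11,"ty":-0.085,"fingers":-1}]' 40
cat > w.py <<'E'
from h import *
from station import state
s=state();a=np.radians(13.8);c=np.array([.541,.068,0]);ex=np.array([np.cos(a),np.sin(a),0]);ey=np.array([-ex[1],ex[0],0])
v=s['position']-c;q=s['ee_rot'];print('t',s['t'],'case',np.array([v@ex,v@ey,v[2]]),'yaw',np.degrees(2*np.arctan2(q[2],q[1])),'F case',s['wrist_force']@ex,s['wrist_force']@ey,s['wrist_force'][2],q)
E
python3 w.py
```

```text
t 0.1 case [-0.5247 -0.5615  0.2448] yaw 15.341026454101852 F case 0.46350606337855305 0.4279189448774653 -0.33889956716114733 [-0.0005  0.9911  0.1335 -0.    ]invalid input at $[0]: expected keys tx, ty, tz, rx, ry, rz, fingers
```

```bash
python3 -m crank '[{"tx":0.1,"ty":-0.08,"tz":0,"rx":0,"ry":0,"rz":0.0044,"fingers":-1},{"tx":0.11,"ty":-0.085,"tz":0,"rx":0,"ry":0,"rz":0,"fingers":-1},{"tx":0.11,"ty":-0.085,"tz":0,"rx":0,"ry":0,"rz":0,"fingers":-1},{"tx":0.11,"ty":-0.085,"tz":0,"rx":0,"ry":0,"rz":0,"fingers":-1},{"tx":0.11,"ty":-0.085,"tz":0,"rx":0,"ry":0,"rz":0,"fingers":-1},{"tx":0.11,"ty":-0.085,"tz":0,"rx":0,"ry":0,"rz":0,"fingers":-1},{"tx":0.11,"ty":-0.085,"tz":0,"rx":0,"ry":0,"rz":0,"fingers":-1},{"tx":0.11,"ty":-0.085,"tz":0,"rx":0,"ry":0,"rz":0,"fingers":-1},{"tx":0.11,"ty":-0.085,"tz":0,"rx":0,"ry":0,"rz":0,"fingers":-1},{"tx":0.11,"ty":-0.085,"tz":0,"rx":0,"ry":0,"rz":0,"fingers":-1}]' 40
python3 w.py
```

```text
t: 1.1
position: [0.3797, -0.3309, 0.2451]
ee_rot: [-0.0, 0.993, 0.12, -0.0]
wrist_force: [0.3, -0.7, 0.5]
gripper_width: 0.0001
gripper_force: 0.0
t 1.1 case [-0.2518 -0.3489  0.2451] yaw 13.75142196631718 F case 0.16482256460258296 -0.7629604642680009 0.49853593440743416 [-0.0002  0.9928  0.1197 -0.0001]
```

```bash
python3 -m crank '[{"tx":0.11,"ty":-0.1,"tz":0,"rx":0,"ry":0,"rz":0,"fingers":-1},{"tx":0.11,"ty":-0.1,"tz":0,"rx":0,"ry":0,"rz":0,"fingers":-1},{"tx":0.11,"ty":-0.1,"tz":0,"rx":0,"ry":0,"rz":0,"fingers":-1},{"tx":0.11,"ty":-0.1,"tz":0.05,"rx":0,"ry":0,"rz":0,"fingers":-1},{"tx":0.11,"ty":-0.1,"tz":0.05,"rx":0,"ry":0,"rz":0,"fingers":-1},{"tx":0.11,"ty":-0.1,"tz":0.05,"rx":0,"ry":0,"rz":0,"fingers":-1},{"tx":0.11,"ty":-0.1,"tz":0.05,"rx":0,"ry":0,"rz":0,"fingers":-1},{"tx":0.11,"ty":-0.1,"tz":0.05,"rx":0,"ry":0,"rz":0,"fingers":-1},{"tx":0.11,"ty":-0.09,"tz":0.07,"rx":0,"ry":0,"rz":0,"fingers":-1},{"tx":0,"ty":0,"tz":0,"rx":0,"ry":0,"rz":0,"fingers":-1}]' 40
python3 w.py
```

```text
t: 2.1
position: [0.5675, -0.0539, 0.163]
ee_rot: [-0.001, 0.993, 0.121, -0.001]
wrist_force: [0.1, -1.6, 1.2]
gripper_width: -0.0001
gripper_force: 0.0
t 2.1 case [-0.0034 -0.1247  0.163 ] yaw 13.926648130423265 F case -0.25544437717915675 -1.565583097450664 1.155712036067433 [-0.0007  0.9926  0.1212 -0.001 ]
```

```bash
python3 -m crank '[{"tx":0.01,"ty":-0.047,"tz":0.006,"rx":0,"ry":0,"rz":0,"fingers":-1},{"tx":0,"ty":-0.047,"tz":0.006,"rx":0,"ry":0,"rz":0,"fingers":-1},{"tx":0,"ty":-0.047,"tz":0.006,"rx":0,"ry":0,"rz":0,"fingers":-1},{"tx":0,"ty":-0.047,"tz":0.006,"rx":0,"ry":0,"rz":0,"fingers":-1},{"tx":0,"ty":-0.047,"tz":0.006,"rx":0,"ry":0,"rz":0,"fingers":-1},{"tx":0,"ty":-0.048,"tz":0.018,"rx":0,"ry":0,"rz":0,"fingers":-1},{"tx":0,"ty":-0.048,"tz":0.018,"rx":0,"ry":0,"rz":0,"fingers":-1},{"tx":0,"ty":-0.042,"tz":0.032,"rx":0,"ry":0,"rz":0,"fingers":-1},{"tx":0,"ty":-0.042,"tz":0.032,"rx":0,"ry":0,"rz":0,"fingers":-1},{"tx":0,"ty":0,"tz":0,"rx":0,"ry":0,"rz":0,"fingers":-1}]' 40
python3 w.py; python3 -c "
from h import *
a=cams.snapshot('scene')[100:340,200:420,::-1];cv2.imwrite('pics/d1.png',cv2.resize(a,None,fx=2.4,fy=2.4))"
```

```text
t: 3.1
position: [0.5432, 0.0454, 0.1314]
ee_rot: [-0.0, 0.993, 0.12, -0.001]
wrist_force: [-0.5, -1.0, -0.2]
gripper_width: -0.0
gripper_force: 0.0
t 3.1 case [-0.0032 -0.0224  0.1314] yaw 13.822520434895862 F case -0.6782401547825118 -0.8490348291699705 -0.1515517455829361 [-0.0003  0.9927  0.1203 -0.0012]
```

View pics/d1.png

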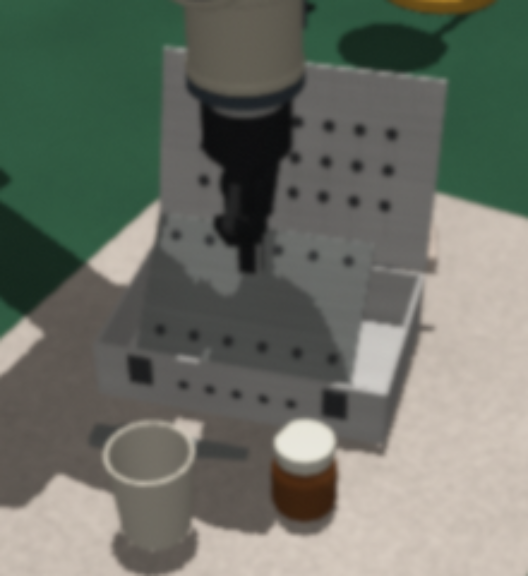

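```bash
python3 -m crank '[{"tx":0,"ty":-0.036,"tz":0.042,"rx":0,"ry":0,"rz":0,"fingers":-1},{"tx":0,"ty":-0.036,"tz":0.042,"rx":0,"ry":0,"rz":0,"fingers":-1},{"tx":0,"ty":-0.02,"tz":0.048,"rx":0,"ry":0,"rz":0,"fingers":-1},{"tx":0,"ty":-0.02,"tz":0.048,"rx":0,"ry":0,"rz":0,"fingers":-1},{"tx":0,"ty":-0.005,"tz":0.032,"rx":0,"ry":0,"rz":0,"fingers":-1},{"tx":0,"ty":-0.005,"tz":0.032,"rx":0,"ry":0,"rz":0,"fingers":-1},{"tx":0,"ty":-0.005,"tz":0.032,"rx":0,"ry":0,"rz":0,"fingers":-1},{"tx":0,"ty":0,"tz":0.008,"rx":0,"ry":0,"rz":0,"fingers":-1},{"tx":0,"ty":0,"tz":0,"rx":0,"ry":0,"rz":0,"fingers":-1},{"tx":0,"ty":0,"tz":0,"rx":0,"ry":0,"rz":0,"fingers":-1}]' 40
python3 w.py
```

```text
t: 4.15
position: [0.537, 0.0749, 0.062]
ee_rot: [0.0, 0.993, 0.12, 0.0]
wrist_force: [-0.1, 0.1, -0.2]
gripper_width: 0.0001
gripper_force: 0.0
t 4.15 case [-0.0023  0.0076  0.062 ] yaw 13.751621276496556 F case -0.11256326598028858 0.10232943740916423 -0.228342359511867 [0.     0.9928 0.1197 0.0002]
```

```bash
python3 -m crank '[{"tx":0,"ty":0,"tz":0.004,"rx":0,"ry":0,"rz":0,"fingers":-1},{"tx":0,"ty":0,"tz":0.004,"rx":0,"ry":0,"rz":0,"fingers":-1},{"tx":0,"ty":0,"tz":0.004,"rx":0,"ry":0,"rz":0,"fingers":-1},{"tx":0,"ty":0,"tz":0,"rx":0,"ry":0,"rz":0,"fingers":-1},{"tx":0,"ty":0,"tz":0,"rx":0,"ry":0,"rz":0,"fingers":-1},{"tx":0,"ty":0,"tz":0,"rx":0,"ry":0,"rz":0,"fingers":-1},{"tx":0,"ty":0,"tz":0,"rx":0,"ry":0,"rz":0,"fingers":-1},{"tx":0,"ty":0,"tz":0,"rx":0,"ry":0,"rz":0,"fingers":-1},{"tx":0,"ty":0,"tz":0,"rx":0,"ry":0,"rz":0,"fingers":-1},{"tx":0,"ty":0,"tz":0,"rx":0,"ry":0,"rz":0,"fingers":-1}]' 40
python3 w.py
```

```text
t: 5.15
position: [0.5371, 0.075, 0.0598]
ee_rot: [0.0, 0.993, 0.12, 0.001]
wrist_force: [-3.2, -1.2, 19.3]
gripper_width: 0.0001
gripper_force: 9.9
t 5.15 case [-0.0021  0.0077  0.0598] yaw 13.764283710889572 F case -3.4181129604587057 -0.34566290054159016 19.255623200993874 [0.0001 0.9928 0.1198 0.0006]
```

```bash
python3 -m crank '[{"tx":0,"ty":0,"tz":-0.14,"rx":0,"ry":0,"rz":0,"fingers":-1},{"tx":0,"ty":0,"tz":-0.16,"rx":0,"ry":0,"rz":0,"fingers":-1},{"tx":0,"ty":0,"tz":-0.16,"rx":0,"ry":0,"rz":0,"fingers":-1},{"tx":0,"ty":0,"tz":-0.16,"rx":0,"ry":0,"rz":0,"fingers":-1},{"tx":0,"ty":0,"tz":-0.16,"rx":0,"ry":0,"rz":0,"fingers":-1},{"tx":0,"ty":0,"tz":-0.16,"rx":0,"ry":0,"rz":0,"fingers":-1},{"tx":0,"ty":0,"tz":0,"rx":0,"ry":0,"rz":0,"fingers":-1},{"tx":0,"ty":0,"tz":0,"rx":0,"ry":0,"rz":0,"fingers":-1},{"tx":0,"ty":0,"tz":0,"rx":0,"ry":0,"rz":0,"fingers":-1},{"tx":0,"ty":0,"tz":0,"rx":0,"ry":0,"rz":0,"fingers":-1}]' 40
python3 w.py;python3 -c "
from h import *
a=cams.snapshot('scene')[100:340,200:420,::-1];b=cams.snapshot('top')[170:370,150:420,::-1]
cv2.imwrite('pics/e1.png',np.hstack([cv2.resize(a,(400,436)),cv2.resize(b,(400,436))]))"
```

```text
t: 6.15
position: [0.5362, 0.075, 0.2925]
ee_rot: [-0.0, 0.993, 0.12, -0.001]
wrist_force: [-0.1, -0.1, -0.8]
gripper_width: 0.0001
gripper_force: 0.0
t 6.15 case [-0.003   0.0079  0.2925] yaw 13.757693738432847 F case -0.11183080364169168 -0.11283646493031972 -0.7728574913071504 [-0.0001  0.9928  0.1198 -0.0012]
```

View pics/e1.png

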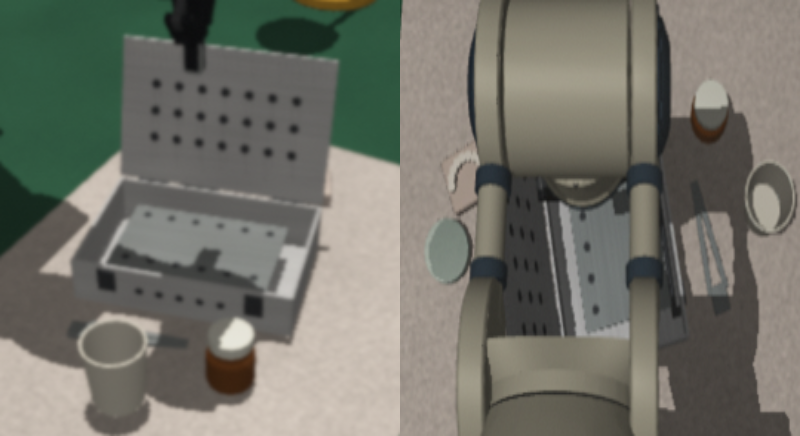

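```bash
python3 -m crank '[{"tx":0,"ty":0,"tz":-0.04,"rx":0,"ry":0,"rz":0,"fingers":-1},{"tx":0.01,"ty":-0.14,"tz":0,"rx":0,"ry":0,"rz":0,"fingers":-1},{"tx":0,"ty":-0.14,"tz":0,"rx":0,"ry":0,"rz":0,"fingers":-1},{"tx":0,"ty":-0.14,"tz":0,"rx":0,"ry":0,"rz":0,"fingers":-1},{"tx":0,"ty":-0.14,"tz":0,"rx":0,"ry":0,"rz":0,"fingers":-1},{"tx":0,"ty":-0.14,"tz":0,"rx":0,"ry":0,"rz":0,"fingers":-1},{"tx":0,"ty":0,"tz":0.1,"rx":0,"ry":0,"rz":0,"fingers":-1},{"tx":0,"ty":0,"tz":0.1,"rx":0,"ry":0,"rz":0,"fingers":-1},{"tx":0,"ty":0,"tz":0.1,"rx":0,"ry":0,"rz":0,"fingers":-1},{"tx":0,"ty":0,"tz":0,"rx":0,"ry":0,"rz":0,"fingers":-1}]' 40
python3 w.py
```

```text
t: 7.25
position: [0.4962, 0.2452, 0.2265]
ee_rot: [0.001, 0.993, 0.12, -0.002]
wrist_force: [-0.6, -0.1, 0.9]
gripper_width: 0.0004
gripper_force: 0.0
t 7.25 case [-0.0012  0.1827  0.2265] yaw 13.769386462612413 F case -0.6488775672696744 0.0626028912429809 0.8781609349963864 [ 0.0006  0.9928  0.1199 -0.0024]
```

```bash
python3 -m crank '[{"tx":0,"ty":0.058,"tz":0,"rx":0,"ry":0,"rz":0,"fingers":-1},{"tx":0,"ty":0.058,"tz":0,"rx":0,"ry":0,"rz":0,"fingers":-1},{"tx":0,"ty":0.058,"tz":0,"rx":0,"ry":0,"rz":0,"fingers":-1},{"tx":0,"ty":0.058,"tz":0,"rx":0,"ry":0,"rz":0,"fingers":-1},{"tx":0,"ty":0.058,"tz":0,"rx":0,"ry":0,"rz":0,"fingers":-1},{"tx":0,"ty":0.052,"tz":0.005,"rx":0,"ry":0,"rz":0,"fingers":-1},{"tx":0,"ty":0.052,"tz":0.005,"rx":0,"ry":0,"rz":0,"fingers":-1},{"tx":0,"ty":0.052,"tz":0.005,"rx":0,"ry":0,"rz":0,"fingers":-1},{"tx":0,"ty":0,"tz":0,"rx":0,"ry":0,"rz":0,"fingers":-1},{"tx":0,"ty":0,"tz":0,"rx":0,"ry":0,"rz":0,"fingers":-1}]' 40
python3 w.py; python3 -c "
from h import *
a=cams.snapshot('scene')[100:340,200:420,::-1];b=cams.snapshot('top')[170:370,150:420,::-1]
cv2.imwrite('pics/f1.png',np.hstack([cv2.resize(a,(400,436)),cv2.resize(b,(400,436))]))"
```

```text
t: 8.25
position: [0.524, 0.137, 0.2248]
ee_rot: [0.0, 0.993, 0.119, -0.0]
wrist_force: [0.2, -0.4, 0.4]
gripper_width: 0.0
gripper_force: 0.0
t 8.25 case [-0.      0.0711  0.2248] yaw 13.718403603058203 F case 0.06867377661138185 -0.4114933000159002 0.3909906948023841 [ 0.      0.9928  0.1194 -0.0003]
```

View pics/f1.png

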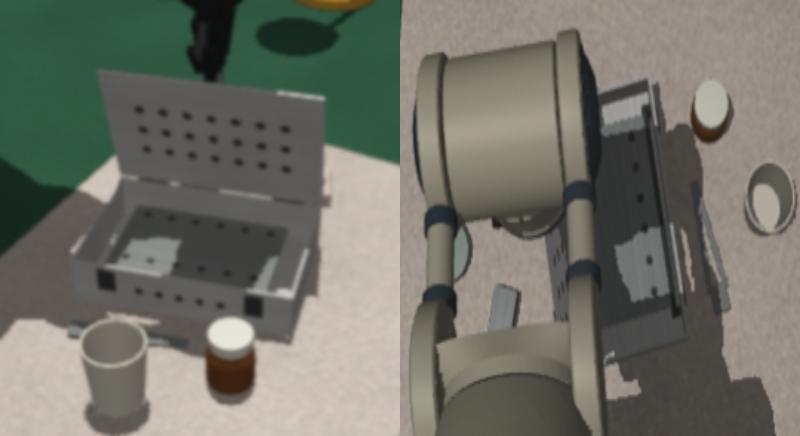

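```bash
python3 -m crank '[{"tx":0,"ty":0.049,"tz":0.022,"rx":0,"ry":0,"rz":0,"fingers":-1},{"tx":0,"ty":0.049,"tz":0.022,"rx":0,"ry":0,"rz":0,"fingers":-1},{"tx":0,"ty":0.049,"tz":0.022,"rx":0,"ry":0,"rz":0,"fingers":-1},{"tx":0,"ty":0.042,"tz":0.03,"rx":0,"ry":0,"rz":0,"fingers":-1},{"tx":0,"ty":0.042,"tz":0.03,"rx":0,"ry":0,"rz":0,"fingers":-1},{"tx":0,"ty":0.042,"tz":0.03,"rx":0,"ry":0,"rz":0,"fingers":-1},{"tx":0,"ty":0.033,"tz":0.041,"rx":0,"ry":0,"rz":0,"fingers":-1},{"tx":0,"ty":0.033,"tz":0.041,"rx":0,"ry":0,"rz":0,"fingers":-1},{"tx":0,"ty":0.033,"tz":0.041,"rx":0,"ry":0,"rz":0,"fingers":-1},{"tx":0,"ty":0,"tz":0,"rx":0,"ry":0,"rz":0,"fingers":-1}]' 40
python3 w.py
```

```text
t: 9.35
position: [0.5457, 0.046, 0.1536]
ee_rot: [-0.0, 0.993, 0.119, -0.001]
wrist_force: [0.5, 0.3, 0.0]
gripper_width: 0.0002
gripper_force: 0.0
t 9.35 case [-0.0007 -0.0225  0.1536] yaw 13.715097884846939 F case 0.5332017792571402 0.15142954825276306 0.005366874989166992 [-0.0001  0.9928  0.1194 -0.0012]
```

```bash
python3 -m crank '[{"tx":0,"ty":0.022,"tz":0.045,"rx":0,"ry":0,"rz":0,"fingers":-1},{"tx":0,"ty":0.022,"tz":0.045,"rx":0,"ry":0,"rz":0,"fingers":-1},{"tx":0,"ty":0.022,"tz":0.045,"rx":0,"ry":0,"rz":0,"fingers":-1},{"tx":0,"ty":0.006,"tz":0.038,"rx":0,"ry":0,"rz":0,"fingers":-1},{"tx":0,"ty":0.006,"tz":0.038,"rx":0,"ry":0,"rz":0,"fingers":-1},{"tx":0,"ty":0.006,"tz":0.038,"rx":0,"ry":0,"rz":0,"fingers":-1},{"tx":0,"ty":0.006,"tz":0.036,"rx":0,"ry":0,"rz":0,"fingers":-1},{"tx":0,"ty":0,"tz":0,"rx":0,"ry":0,"rz":0,"fingers":-1},{"tx":0,"ty":0,"tz":0,"rx":0,"ry":0,"rz":0,"fingers":-1},{"tx":0,"ty":0,"tz":0,"rx":0,"ry":0,"rz":0,"fingers":-1}]' 40
python3 w.py
```

```text
t: 10.35
position: [0.5518, 0.0252, 0.0844]
ee_rot: [0.0, 0.993, 0.12, 0.0]
wrist_force: [0.4, 1.2, 0.3]
gripper_width: -0.0002
gripper_force: 0.0
t 10.35 case [ 0.0003 -0.0442  0.0844] yaw 13.766020859057802 F case 0.6642277942277183 1.053554255151594 0.3305163720104721 [0.     0.9928 0.1198 0.0002]
```

```bash
python3 -m crank '[{"tx":0,"ty":0,"tz":0.004,"rx":0,"ry":0,"rz":0,"fingers":-1},{"tx":0,"ty":0,"tz":0.004,"rx":0,"ry":0,"rz":0,"fingers":-1},{"tx":0,"ty":0,"tz":0.004,"rx":0,"ry":0,"rz":0,"fingers":-1},{"tx":0,"ty":0,"tz":0,"rx":0,"ry":0,"rz":0,"fingers":-1},{"tx":0,"ty":0,"tz":0,"rx":0,"ry":0,"rz":0,"fingers":-1},{"tx":0,"ty":0,"tz":0,"rx":0,"ry":0,"rz":0,"fingers":-1},{"tx":0,"ty":0,"tz":0,"rx":0,"ry":0,"rz":0,"fingers":-1},{"tx":0,"ty":0,"tz":0,"rx":0,"ry":0,"rz":0,"fingers":-1},{"tx":0,"ty":0,"tz":0,"rx":0,"ry":0,"rz":0,"fingers":-1},{"tx":0,"ty":0,"tz":0,"rx":0,"ry":0,"rz":0,"fingers":-1}]' 40
python3 w.py
```

```text
t: 11.35
position: [0.5516, 0.0251, 0.0811]
ee_rot: [0.0, 0.993, 0.12, 0.0]
wrist_force: [0.3, 0.3, 0.8]
gripper_width: 0.0
gripper_force: 0.4
t 11.35 case [ 0.0001 -0.0442  0.0811] yaw 13.759054627741946 F case 0.3881334291645184 0.20226624475237553 0.823923588221558 [0.     0.9928 0.1198 0.    ]
```

Bottomed is not reached yet; a touch further.

```bash
python3 -m crank '[{"tx":0,"ty":0,"tz":0.004,"rx":0,"ry":0,"rz":0,"fingers":-1},{"tx":0,"ty":0,"tz":0.003,"rx":0,"ry":0,"rz":0,"fingers":-1},{"tx":0,"ty":0,"tz":0.003,"rx":0,"ry":0,"rz":0,"fingers":-1},{"tx":0,"ty":0,"tz":0,"rx":0,"ry":0,"rz":0,"fingers":-1},{"tx":0,"ty":0,"tz":0,"rx":0,"ry":0,"rz":0,"fingers":-1},{"tx":0,"ty":0,"tz":0,"rx":0,"ry":0,"rz":0,"fingers":-1},{"tx":0,"ty":0,"tz":0,"rx":0,"ry":0,"rz":0,"fingers":-1},{"tx":0,"ty":0,"tz":0,"rx":0,"ry":0,"rz":0,"fingers":-1},{"tx":0,"ty":0,"tz":0,"rx":0,"ry":0,"rz":0,"fingers":-1},{"tx":0,"ty":0,"tz":0,"rx":0,"ry":0,"rz":0,"fingers":-1}]' 40
python3 w.py
```

```text
t: 12.35
position: [0.5517, 0.0251, 0.0806]
ee_rot: [0.0, 0.993, 0.12, 0.001]
wrist_force: [-11.4, 0.7, 45.6]
gripper_width: 0.0001
gripper_force: 22.3
t 12.35 case [ 0.0002 -0.0443  0.0806] yaw 13.764774308421323 F case -10.854332317492526 3.4040432379413716 45.635610500649875 [0.0002 0.9928 0.1198 0.0007]
```

```bash
python3 -m crank '[{"tx":0,"ty":0,"tz":-0.02,"rx":0,"ry":0,"rz":0,"fingers":-1},{"tx":0,"ty":0,"tz":-0.1,"rx":0,"ry":0,"rz":0,"fingers":-1},{"tx":0,"ty":0,"tz":-0.15,"rx":0,"ry":0,"rz":0,"fingers":-1},{"tx":0,"ty":0,"tz":-0.15,"rx":0,"ry":0,"rz":0,"fingers":-1},{"tx":0,"ty":0,"tz":-0.15,"rx":0,"ry":0,"rz":0,"fingers":-1},{"tx":0,"ty":0.1,"tz":-0.1,"rx":0,"ry":0,"rz":0,"fingers":-1},{"tx":0,"ty":0.15,"tz":0,"rx":0,"ry":0,"rz":0,"fingers":-1},{"tx":0,"ty":0.15,"tz":0,"rx":0,"ry":0,"rz":0,"fingers":-1},{"tx":0,"ty":0.15,"tz":0,"rx":0,"ry":0,"rz":0,"fingers":-1},{"tx":0,"ty":0.15,"tz":0,"rx":0,"ry":0,"rz":0,"fingers":-1}]' 40
python3 -m crank '[{"tx":-0.1,"ty":0.13,"tz":0,"rx":0,"ry":0,"rz":0,"fingers":-1},{"tx":-0.1,"ty":0.13,"tz":0,"rx":0,"ry":0,"rz":0,"fingers":-1},{"tx":-0.1,"ty":0.13,"tz":0,"rx":0,"ry":0,"rz":0,"fingers":-1},{"tx":-0.1,"ty":0.13,"tz":0,"rx":0,"ry":0,"rz":0,"fingers":-1},{"tx":-0.1,"ty":0.13,"tz":0,"rx":0,"ry":0,"rz":0,"fingers":-1},{"tx":-0.1,"ty":0.13,"tz":0,"rx":0,"ry":0,"rz":0,"fingers":-1},{"tx":-0.1,"ty":0.13,"tz":0,"rx":0,"ry":0,"rz":0,"fingers":-1},{"tx":0,"ty":0,"tz":0,"rx":0,"ry":0,"rz":0,"fingers":-1},{"tx":0,"ty":0,"tz":0,"rx":0,"ry":0,"rz":0,"fingers":-1},{"tx":0,"ty":0,"tz":0,"rx":0,"ry":0,"rz":0,"fingers":-1}]' 40
python3 w.py; python3 -c "
from h import *
a=cams.snapshot('scene')[100:340,200:420,::-1];b=cams.snapshot('top')[170:370,150:420,::-1]
cv2.imwrite('pics/g1.png',np.hstack([cv2.resize(a,(400,436)),cv2.resize(b,(400,436))]))"
```

```text
t: 13.35
position: [0.5932, -0.1464, 0.246]
ee_rot: [-0.0, 0.993, 0.12, -0.0]
wrist_force: [-0.3, 0.9, 0.0]
gripper_width: -0.0
gripper_force: 0.0
t: 14.35
position: [0.4775, -0.4067, 0.2458]
ee_rot: [-0.0, 0.993, 0.12, -0.0]
wrist_force: [0.1, 0.6, -0.3]
gripper_width: -0.0002
gripper_force: 0.0
t 14.35 case [-0.1749 -0.4458  0.2458] yaw 13.78498156275918 F case 0.2721814164468773 0.5698115786721689 -0.3108815976864255 [-0.0003  0.9928  0.12   -0.0001]
```

View pics/g1.png

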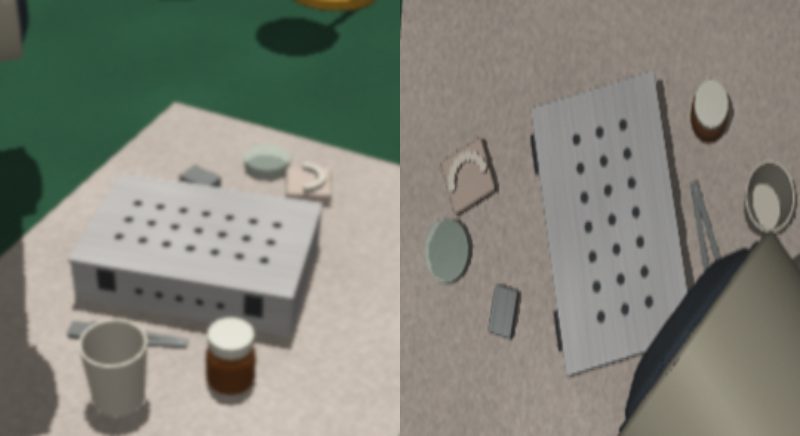

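The picture shows the cover lying flat on the case (left view, about (200,230)). The case has not moved, the cup, jar, forceps, cast, dish and block are in place, and the arm is clear.

```bash
python3 -c "
from station import job
print(job.close_job())"
```

```text
the job is handed in; nothing more can be done
None
```

The flap was folded flat first, then the cover was pushed fully shut; the case and everything around it look unmoved in the last picture, and I handed the job in at about 14.5 s (the last push on the cover reached about 46 N at the wrist, through the fingertips only).

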